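# Change the label spool on the bottle-label dispenser

## Task

The label dispenser's spool is used up: lift the empty spool off the upright spindle and put it in the open tray. Then mount the full spool of label tape on the spindle, wide flange down, and lower it (do not drop it) until it sits fully down on the dispenser's base. Leave the bottles and glassware where they stand.

Things in the scene. Friction and masses are not known exactly. Their poses are not given: they have to be found in the camera images.
- full_spool: Full label spool, loose, about 0.22 kg, upright on the table. White core tube 34 mm outside diameter, 92 mm high, 26 mm bore right through; foot flange 80 mm diameter, 6 mm thick; paper tape wound to 54 mm diameter from 6 to 72 mm height, bare core above. Origin: centre of the underside (flange side); z up along the axis.
- empty_spool: The empty spool, the same white plastic spool without tape (about 0.06 kg, loose): core tube 34 mm diameter, 92 mm high, 26 mm bore, foot flange 80 mm diameter, 6 mm thick. It starts on the dispenser's spindle, flange down, loose enough to be lifted straight off. Origin: centre of the underside; z up along the axis.
- empty_spool_mid (a point): Point on the empty spool's axis, 46 mm above its underside (half its height).
- dispenser: Label dispenser, fixed. Grey plate 150 (x) x 110 (y) x 12 mm; in its middle an upright steel spindle, 18 mm diameter, 98 mm above the plate, last 8 mm tapering to 8 mm. Along the -x edge, 66 mm from the axis, a tear edge 90 mm long, 28 mm above the plate; at x -52, y +-44 mm guide pins 24 mm high. Origin: centre of the plate's underside, on the spindle axis.
- seat (a point): On the spindle's axis at the top face of the dispenser's plate (12 mm above the table): a spool fully home has its underside's centre here.
- spindle_tip (a point): Centre of the spindle's top end, 110 mm above the table.
- tray: Open grey plastic tray, fixed to the table, 150 x 150 mm outside, walls 45 mm high and 4 mm thick, floor about 4 mm thick, for used spools. Origin: centre of its underside; x and y along its sides.
- amber_bottle: Bystander: small brown glass bottle with black cap, upright, 42 mm diameter, 95 mm high. Loose; origin at the centre of its underside.
- pill_jar: Bystander: small white jar, upright, 42 mm diameter, 62 mm high. Loose; origin at the centre of its underside.
- beaker: Bystander: glass beaker, 66 mm diameter, 85 mm high. Loose; origin at the centre of its underside.
- flask: Bystander: conical glass flask, upright, 74 mm diameter, 108 mm high. Loose; origin at the centre of its underside.
- mortar: Bystander: white ceramic bowl, 90 mm diameter, 50 mm high. Loose; origin at the centre of its underside.
Mind the look-alikes: they are no part of the job. Leave any red or turquoise look-alike of the empty_spool alone. What is shaped like the full_spool but pink or red is not meant.

How it is judged:
At the end, for the whole second after the job is handed in: Full spool on the spindle, flange down, upright within 0.08 rad, underside within 5 mm of the plate, centred within 8 mm. Empty spool standing or lying in the tray: its mid-point within 70 mm of the tray centre along each side, under 70 mm above the table. Both released and at rest (z of full_spool in the frame of seat between -0.005 and 0.005 m and horizontal distance between full_spool and seat below 0.008 m and angle between full_spool's own z axis and vertical below 0.08 rad and x of empty_spool_mid in the frame of tray between -0.07 and 0.07 m and y of empty_spool_mid in the frame of tray between -0.07 and 0.07 m and height (world z) of empty_spool_mid below 0.07 m and linear speed of each of full_spool, empty_spool below 0.03 m/s); the robot touches nothing.
It fails at once if the full spool is dropped: falling free of the fingers faster than 0.7 m/s (a fall of over 25 mm) (linear speed of full_spool above 0.7 m/s and contact force between the fingers and full_spool below 0.1 N).
It fails at once if a bottle, jar or piece of glassware is pushed over 40 mm or knocked over (distance of any of amber_bottle, pill_jar, beaker, flask, mortar from where it was at the start of the episode above 0.04 m or angle between any of amber_bottle, pill_jar, beaker, flask, mortar's own z axis and vertical above 0.5 rad).
It also fails if it takes over 67 s, if anything falls off the work surface, if the arm or the gripper's body presses on something with over 40 N, if the wrist force passes 120 N, or if a joint passes its speed limit or range.

## Robot

A 6-joint arm with a two-finger parallel gripper is mounted at the origin on the work surface. World frame = base frame: x ahead of the robot, y to its left, z up, the work surface at z = 0. Lengths are in m, angles in rad, forces in N, time in s.
With the tool pointing down it reaches from about 0.25 to 0.725 m from the base axis. Payload 4 kg.
Tool frame: the origin (TCP) lies midway between the tips of the shut fingers; the grasp point (between the pads) lies 19 mm behind it; y points along the fingers, z is the direction in which the jaws open and shut, and the axes are right-handed (so a half turn about y gives the same grasp; the last joint's range is limited). The gripper opens to 85 mm and grips with 20 to 120 N. Pads are 22 mm wide; open, the fingers measure 114 mm over their backs; the gripper's body (76 mm by 85 mm) begins 54 mm behind the grasp point. The pads swing forward as they close: fully open they stand 13 mm farther back than shut.
Start: joints at [-1.185, 0.241, 0.005, 1.335, 0, 1.571], TCP at [0.188, -0.463, 0.231] pointing down, gripper open.
Joint ranges: [-2.72, 2.72], [-1.05, 1.87], [-1.09, 1.28], [-1.99, 2.15], [-1.42, 1.44], [-3.14, 3.14]. Speed limits (rad/s): [2.79, 2.79, 3.14, 3.14, 3.14, 3.14].

## Interface

Orientations are given as a unit quaternion [x, y, z, w].
In Python, from workcell import bot gives the robot as it stands. The module is installed in compiled form; this text tells all that it offers.
- The arm moves only by the shell command python3 -m handwheel 'ROWS' [OPENING]. ROWS is JSON, a list of rows, each a list of 6 numbers: the shift along the tool's x, y, z in units of 25 mm (1.0 is 25 mm), then the turn, a rotation vector about the tool's x, y, z in units of 10 degrees (1.0 is 10 degrees). A call has exactly 5 rows; each row is the pose to reach, as a shift and turn from the pose commanded when the call began, along the tool's axes at that moment; what a row does not reach only later rows make up. A row lasts 1/8 s, in which the tool goes at most 62.5 mm and 10.7 degrees, less where a joint would pass 70% of its speed; a pose out of reach is approached as far as the arm can. A call with a gripper value outside its range is refused whole. OPENING is the gripper command: -1 is shut, 1 is fully open, values between are in proportion, set as the call begins (- or left out, the last holds). The fingers move at their own pace and stop on an object; the grip force is fixed at half the most. Time passes only in rows, so rows that repeat a pose let the fingers close, or fill a call up. It gives the time, the measured TCP pose, the force and the opening at its end, in the units of the state.
- bot.get_obs(): the state, without advancing time (a new reading comes with each control period).
- bot.camera(name): name is "side" or "top"; returns a dict with "color" (420x560x3 uint8, red, green, blue), "fx", "fy", "cx", "cy" (pixels), "rvec" (rotation vector, rad) and "tvec" (3), from world to camera coordinates, as OpenCV has them. Camera axes: x right, y down, z forward; pixel columns grow to the right and rows downward; lengths in m; the calibration is good to about 2 mm. A picture is of the moment at which its call begins. There is no depth.
- bot.job_done(): hands the job in, once; it reports no verdict.
The state is a dict: "clock": time; "joint_pos": joint angles; "joint_vel": joint speeds; "tau": joint torques, N m; "eef_pos": TCP position; "tool_rot": TCP orientation; "ft_force": force on the tool from outside, world axes, zero at the start; "ft_torque": the same for the moment, N m; "grip_width": finger opening in m.
Only numpy, scipy, OpenCV 4.12 (cv2) and the standard library are available. Lean on these libraries where they do the work, as an engineer would, in place of code of your own. Each camera call takes 0.05 s, during which the arm holds its last target.

## Working session

There is one attempt and no reset: what is moved stays moved. The work goes in short steps, Python scripts to look and compute and a shell command to move; the robot and the scene stay as the last step left them, time stands still between calls to the robot, and variables do not carry over. Pictures are saved under pics/ and viewed, and the job is handed in when it is done.

```bash
mkdir -p pics
python3 - <<'E'
from workcell import bot
import cv2
o=bot.get_obs()
print(o)
for n in ("side","top"):
    c=bot.camera(n)
    cv2.imwrite(f"pics/{n}0.png",c["color"][:,:,::-1])
    print(n,{k:c[k] for k in c if k!="color"})
E
```

```text
{'clock': 0.0, 'joint_pos': array([-1.18499238e+00,  2.41413781e-01,  3.73266916e-03,  1.33520503e+00,
        1.37454605e-05,  1.57075480e+00]), 'joint_vel': array([-3.72933644e-04, -3.61840692e-05, -5.86181845e-04,  6.16984272e-05,
        2.68047542e-04, -5.92827850e-04]), 'tau': array([-5.10213049e-04, -3.72314930e+01,  2.52411246e+01,  1.71601254e-02,
        1.25324841e-04, -1.96683608e-06]), 'eef_pos': array([ 0.18791872, -0.46266251,  0.23041578]), 'tool_rot': array([-0.13570911,  0.69471429, -0.69326211,  0.13543539]), 'ft_force': array([ 0.0186314 , -0.01566761,  0.99897611]), 'ft_torque': array([ 0.03253564, -0.02496303, -0.01443929]), 'grip_width': 0.08547464942460549}
side {'fx': 511.24200577677436, 'fy': 511.24200577677436, 'cx': 284.41898527800157, 'cy': 206.5725384314483, 'rvec': array([ 0.96787426, -2.55640955,  0.96639402]), 'tvec': array([0.46598666, 0.35124782, 1.05030207])}
top {'fx': 429.89716907379136, 'fy': 429.89716907379136, 'cx': 275.7147732225687, 'cy': 218.94606523697942, 'rvec': array([ 2.16351036, -2.128277  ,  0.2179269 ]), 'tvec': array([-0.02331373,  0.63175146,  1.23639116])}
```

View pics/side0.png

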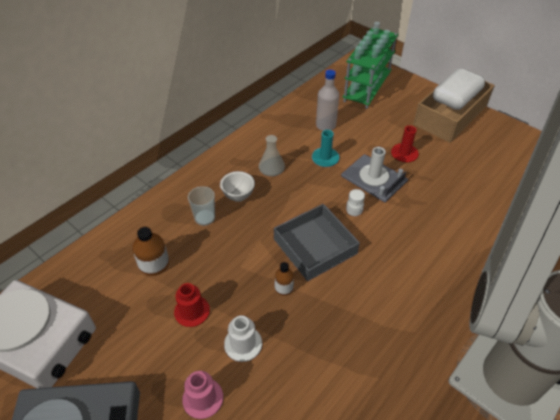

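View pics/top0.png

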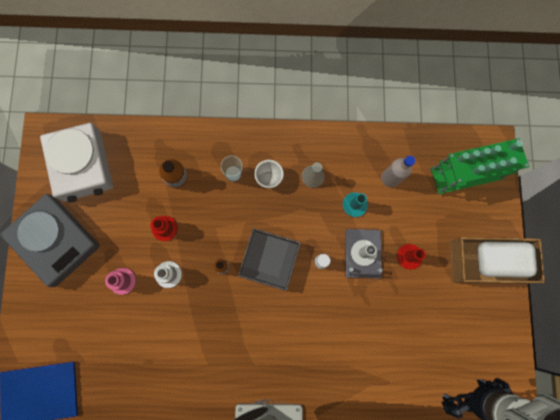

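Side view: white full_spool candidate at (242,337), with red (190,303) and pink (202,393) look-alikes. The white empty spool is on the dispenser at (376,165), with turquoise (327,148) and red (407,143) look-alikes. The tray is at (316,240). In the top view the white ones are at (168,274) and (364,253), and the tray at (270,260). The two white ones fit the description. I'll confirm that in a crop and measure.

```bash
cat > h.py <<'E'
import numpy as np, cv2
from scipy.spatial.transform import Rotation as R
from workcell import bot
def cast(c,uv,z):
    Rm=cv2.Rodrigues(np.array(c["rvec"]))[0]; t=np.array(c["tvec"])
    C=-Rm.T@t
    d=Rm.T@np.array([(uv[0]-c["cx"])/c["fx"],(uv[1]-c["cy"])/c["fy"],1.])
    return C+d*(z-C[2])/d[2]
def proj(c,P):
    K=np.array([[c["fx"],0,c["cx"]],[0,c["fy"],c["cy"]],[0,0,1.]])
    return cv2.projectPoints(np.array(P,float).reshape(-1,3),np.array(c["rvec"]),np.array(c["tvec"]),K,None)[0].reshape(-1,2)
def ray(c,uv):
    a=cast(c,uv,0.0); b=cast(c,uv,0.3); return a,(b-a)/np.linalg.norm(b-a)
def crop(c,x0,y0,w,h,s,fn):
    im=c["color"][y0:y0+h,x0:x0+w,::-1]
    cv2.imwrite(fn,cv2.resize(im,None,fx=s,fy=s,interpolation=cv2.INTER_CUBIC))
def state():
    o=bot.get_obs(); r=R.from_quat(o["tool_rot"]).as_matrix()
    print("t",round(o["clock"],2),"p",np.round(o["eef_pos"],4),"w",round(o["grip_width"],4),"f",np.round(o["ft_force"],1)); print(np.round(r,3)); return o,r
E
python3 - <<'E'
from h import *
t=bot.camera("top"); s=bot.camera("side")
a=t["color"][210:300,125:225,::-1]; b=t["color"][210:300,330:430,::-1]
c=s["color"][300:390,195:295,::-1]; d=s["color"][125:215,325:425,::-1]
g=np.vstack([np.hstack([a,b]),np.hstack([c,d])])
cv2.imwrite("pics/crop1.png",cv2.resize(g,None,fx=3.2,fy=3.2,interpolation=cv2.INTER_CUBIC))
state()
for n,c,uv,z in (("full",t,(168,273),0.05),("full s",s,(242,337),0.05),("emp",t,(364,253),0.1),("emp s",s,(378,155),.1),("tray",t,(270,260),.03),("tray s",s,(316,240),.03)): print(n,cast(c,uv,z).round(3))
E
```

```text
t 0.2 p [ 0.188  -0.4629  0.2308] w 0.0856 f [-0.2  0.6 -0.5]
[[-0.927 -0.     0.376]
 [-0.376  0.001 -0.927]
 [-0.    -1.    -0.001]]
full [0.466 0.3   0.05 ]
full s [0.457 0.318 0.05 ]
emp [ 0.53  -0.267  0.1  ]
emp s [ 0.534 -0.273  0.1  ]
tray [0.511 0.002 0.03 ]
tray s [0.51  0.009 0.03 ]
```

View pics/crop1.png

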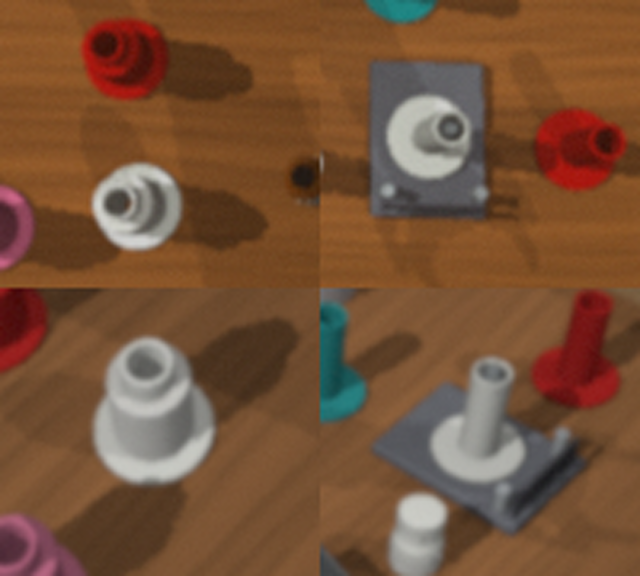

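The crop confirms both: a white, fat (taped) spool standing loose, and a white, bare-core spool on the dispenser. Now precise centres from both views.

Run:
```python
from h import *
t=bot.camera("top"); s=bot.camera("side")
pts={"full bore":(.092,(161.9,273.4),(241.6,324.7)),"full flange":(.006,(167.8,274.7),(243.1,346.6)),
"emp bore":(.104,(370.9,249.7),(378.75,151.25)),"emp flange":(.018,(363.75,252.5),(374.1,174.7))}
for k,(z,a,b) in pts.items(): print(k,cast(t,a,z).round(4),cast(s,b,z).round(4))
# flange ellipse by mask: white pixels, outer boundary in each
for nm,c,(x0,y0,w,h) in (("full top",t,(150,255,38,38)),("emp top",t,(345,235,40,36)),("full side",s,(218,310,52,55)),("emp side",s,(350,140,50,50))):
    im=c["color"][y0:y0+h,x0:x0+w]; hsv=cv2.cvtColor(im,cv2.COLOR_RGB2HSV)
    m=((hsv[...,1]<50)&(hsv[...,2]>120)).astype(np.uint8)
    ct=max(cv2.findContours(m,cv2.RETR_EXTERNAL,cv2.CHAIN_APPROX_NONE)[0],key=cv2.contourArea)
    e=cv2.fitEllipse(ct); print(nm,"ell",np.add(e[0],(x0,y0)).round(1),np.round(e[1],1), "bb",np.add(cv2.boundingRect(ct)[:2],(x0,y0)),cv2.boundingRect(ct)[2:])
# tray: dark gray mask
for nm,c,(x0,y0,w,h) in (("tray top",t,(230,220,80,80)),("tray side",s,(265,195,105,90))):
    im=c["color"][y0:y0+h,x0:x0+w]; hsv=cv2.cvtColor(im,cv2.COLOR_RGB2HSV)
    m=((hsv[...,1]<60)&(hsv[...,2]<140)).astype(np.uint8); m=cv2.morphologyEx(m,cv2.MORPH_CLOSE,np.ones((5,5)))
    ct=max(cv2.findContours(m,cv2.RETR_EXTERNAL,cv2.CHAIN_APPROX_NONE)[0],key=cv2.contourArea)
    r=cv2.minAreaRect(ct); bx=cv2.boxPoints(r)+(x0,y0); print(nm,bx.round(1).tolist(),[cast(c,p,.045)[:2].round(3).tolist() for p in bx])
# by-standers
for k,(z,a) in {"pill":(.062,(322,261)),"amber":(.095,(220.5,267)),"beaker":(.085,(231,162)),"redlook":(.092,(417,254)),"turq":(.092,(361,201)),"pink":(.09,(115,280)),"red2":(.09,(158,224))}.items(): print(k,cast(t,a,z).round(3))
for k,(z,a) in {"pill":(.062,(357,196)),"amber":(.095,(284,267))}.items(): print(k,"side",cast(s,a,z).round(3))
```

```text
full bore [0.4631 0.308  0.092 ] [0.4601 0.3133 0.092 ]
full flange [0.4631 0.3098 0.006 ] [0.4576 0.318  0.006 ]
emp bore [ 0.5391 -0.2861  0.104 ] [ 0.5392 -0.2825  0.104 ]
emp flange [ 0.5391 -0.2857  0.018 ] [ 0.5386 -0.2812  0.018 ]
full top ell [167.5 274.2] [25.5 26.4] bb [154 261] (27, 27)
emp top ell [363.5 252.3] [25.5 26. ] bb [351 239] (26, 27)
full side ell [242.1 339.7] [35.4 44.9] bb [224 316] (38, 45)
emp side ell [374.5 168.5] [26.2 38.1] bb [359 147] (30, 39)
tray top [[237.9, 275.5], [252.4, 228.1], [300.2, 242.7], [285.8, 290.0]] [[0.462, 0.096], [0.604, 0.057], [0.563, -0.088], [0.422, -0.046]]
tray side [[269.5, 230.2], [331.8, 195.2], [362.4, 249.6], [300.1, 284.6]] [[0.607, 0.07], [0.565, -0.122], [0.404, -0.032], [0.451, 0.14]]
pill [ 0.508 -0.151  0.062]
amber [0.484 0.143 0.095]
beaker [0.797 0.124 0.085]
redlook [ 0.53  -0.424  0.092]
turq [ 0.684 -0.263  0.092]
pink [0.443 0.438 0.09 ]
red2 [0.605 0.328 0.09 ]
pill side [ 0.507 -0.149  0.062]
amber side [0.487 0.154 0.095]
```

Both views agree to within about 5 mm on the empty spool and spindle (0.539, -0.284), the full spool (~0.461, 0.311) and the tray (~0.512, 0.006). All are within reach and the sizes fit. Plan: jaws along world x. Grip the empty spool's core at about z 0.08, then the full spool's tape at about 60 mm height.

```bash
cat >> h.py <<'E'
def go(x,y,z,yaw=0.):
    """print shift (units) and turn from the present pose to TCP x,y,z, tool down, jaw (tool z) at world yaw"""
    o,r=state()
    d=r.T@(np.array([x,y,z])-o["eef_pos"])/.025
    T=np.column_stack([[-np.cos(yaw),-np.sin(yaw),0],[0,0,-1],[0,0,0]]).astype(float)
    T[:,2]=[np.cos(yaw),np.sin(yaw),0]; T[:,0]=np.cross(T[:,1],T[:,2])
    v=R.from_matrix(r.T@T).as_rotvec(degrees=True)/10
    print("shift",d.round(2),"turn",v.round(2),"j",o["joint_pos"].round(2))
E
python3 -m handwheel '[[-2.4,0,-0.2,0,-0.9,0],[-4.8,0,-0.4,0,-1.8,0],[-7.2,0,-0.6,0,-2.7,0],[-9.6,0,-0.8,0,-3.6,0],[-12,0,-1,0,-4.5,0]]' 1
python3 -c "
from h import *
go(.539,-.284,.2)"
```

```text
clock: 0.92
eef_pos: [0.4583, -0.3262, 0.2314]
tool_rot: [0.392, -0.588, 0.588, -0.392]
ft_force: [0.6, -0.9, 0.5]
grip_width: 0.0853
t 0.93 p [ 0.4583 -0.3262  0.2314] w 0.0853 f [ 0.6 -0.9  0.5]
[[-0.384  0.     0.923]
 [-0.923 -0.    -0.384]
 [ 0.    -1.     0.   ]]
shift [-2.8   1.25  2.33] turn [-0.   -2.26  0.  ] j [-0.62  0.37  0.18  1.38 -0.    1.35]
```

```bash
python3 -m handwheel '[[-1.4,0.3,1.1,0,-0.8,0],[-2.8,0.8,2.33,0,-1.6,0],[-2.8,1.25,2.33,0,-2.26,0],[-2.8,1.25,2.33,0,-2.26,0],[-2.8,1.25,2.33,0,-2.26,0]]'
python3 - <<'E'
from h import *
go(.539,-.284,.066)
t=bot.camera("top"); s=bot.camera("side")
a=t["color"][190:310,300:440,::-1]; d=s["color"][90:210,310:450,::-1]
cv2.imwrite("pics/g1.png",cv2.resize(np.hstack([a,d]),None,fx=2.8,fy=2.8,interpolation=cv2.INTER_CUBIC))
E
```

```text
clock: 1.55
eef_pos: [0.5373, -0.2857, 0.2005]
tool_rot: [0.498, -0.502, 0.502, -0.498]
ft_force: [0.0, 0.4, 0.8]
grip_width: 0.0855
t 1.55 p [ 0.5373 -0.2857  0.2005] w 0.0855 f [0.  0.4 0.8]
[[-0.007  0.     1.   ]
 [-1.    -0.    -0.007]
 [ 0.    -1.     0.   ]]
shift [-0.07  5.38  0.06] turn [-0.   -0.04  0.  ] j [-0.49  0.47  0.26  1.36 -0.    1.09]
```

View pics/g1.png

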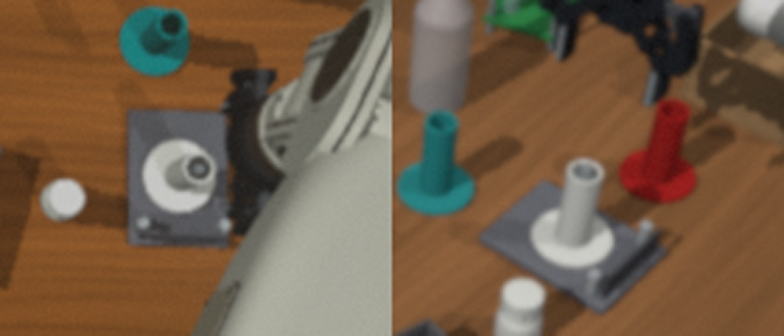

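Run:
```python
from h import *
o=bot.get_obs(); p=o["eef_pos"]
t=bot.camera("top"); s=bot.camera("side")
for dz in (.013,.05,-.096):
  for dx in (-.05,0,.05):
    P=p+[dx,0,dz]; a=proj(t,P)[0]; b=proj(s,P)[0]; print(dx,dz,((a-[300,190])*2.8).round(), ((b-[310,90])*2.8+[392,0]).round())
```

```text
-0.05 0.013 [230. 211.] [655. 103.]
0 0.013 [228. 157.] [607.  78.]
0.05 0.013 [226. 104.] [560.  54.]
-0.05 0.05 [241. 208.] [663.  69.]
0 0.05 [239. 153.] [613.  44.]
0.05 0.05 [238.  98.] [566.  21.]
-0.05 -0.096 [200. 218.] [633. 194.]
0 -0.096 [199. 169.] [588. 170.]
0.05 -0.096 [198. 120.] [545. 146.]
```

TCP projections land on the seen finger tips and on the bore (588,170 against 584,170), so it is aligned. Descending and gripping.

```bash
python3 -m handwheel '[[-0.05,1.5,0.06,0,0,0],[-0.05,3,0.06,0,0,0],[-0.05,4.3,0.06,0,0,0],[-0.05,5.3,0.06,0,0,0],[-0.05,5.3,0.06,0,0,0]]'
python3 -m handwheel '[[0,0,0,0,0,0],[0,0,0,0,0,0],[0,0,0,0,0,0],[0,0,0,0,0,0],[0,0,0,0,0,0]]' -1
python3 -m handwheel '[[0,0,0,0,0,0],[0,0,0,0,0,0],[0,0,0,0,0,0],[0,0,0,0,0,0],[0,0,0,0,0,0]]'
```

```text
clock: 2.38
eef_pos: [0.5372, -0.2836, 0.0657]
tool_rot: [-0.499, 0.503, -0.5, 0.498]
ft_force: [0.3, -0.7, -0.1]
grip_width: 0.0852
clock: 3.0
eef_pos: [0.54, -0.2846, 0.069]
tool_rot: [0.498, -0.5, 0.502, -0.499]
ft_force: [0.6, 0.2, 6.2]
grip_width: 0.0316
clock: 3.62
eef_pos: [0.54, -0.2846, 0.069]
tool_rot: [0.498, -0.5, 0.502, -0.499]
ft_force: [0.2, -0.2, 5.7]
grip_width: 0.0319
```

```bash
python3 -m handwheel '[[0,-0.5,0,0,0,0],[0,-1,0,0,0,0],[0,-1.7,0,0,0,0],[0,-2.4,0,0,0,0],[0,-3,0,0,0,0]]'
python3 -m handwheel '[[0,-0.8,0,0,0,0],[0,-1.5,0,0,0,0],[0,-2.2,0,0,0,0],[0,-2.2,0,0,0,0],[0,-2.2,0,0,0,0]]'
python3 - <<'E'
from h import *
go(.512,.006,.19)
t=bot.camera("top"); s=bot.camera("side")
a=t["color"][190:310,300:440,::-1]; d=s["color"][90:210,310:450,::-1]
cv2.imwrite("pics/g2.png",cv2.resize(np.hstack([a,d]),None,fx=2.8,fy=2.8,interpolation=cv2.INTER_CUBIC))
E
```

```text
clock: 4.25
eef_pos: [0.5393, -0.2842, 0.144]
tool_rot: [0.499, -0.501, 0.502, -0.499]
ft_force: [0.0, -0.1, -0.2]
grip_width: 0.0315
clock: 4.88
eef_pos: [0.5388, -0.284, 0.197]
tool_rot: [-0.499, 0.502, -0.501, 0.499]
ft_force: [0.2, -0.2, -0.2]
grip_width: 0.0318
t 4.88 p [ 0.5388 -0.284   0.197 ] w 0.0318 f [ 0.2 -0.2 -0.2]
[[-0.005 -0.001  1.   ]
 [-1.     0.    -0.005]
 [-0.    -1.    -0.001]]
shift [-11.59   0.29  -1.13] turn [ 0.   -0.03 -0.  ] j [-0.49  0.48  0.26  1.35  0.    1.09]
```

View pics/g2.png

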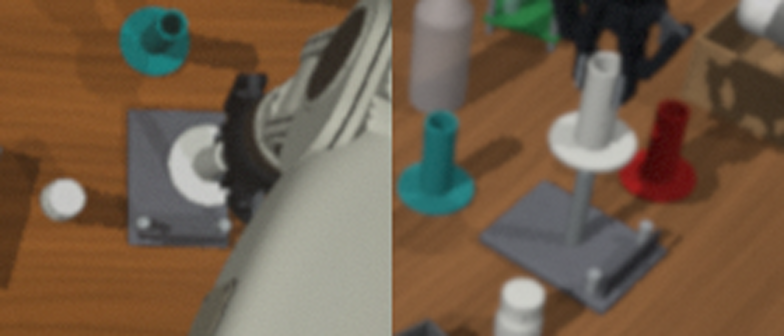

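The empty spool is held upright with its flange at crop (593,140), clear of the spindle. Carrying it to the tray.

```bash
python3 -m handwheel '[[-2,0,-0.2,0,0,0],[-4.4,0,-0.5,0,0,0],[-6.8,0,-0.7,0,0,0],[-9.2,0,-0.9,0,0,0],[-11.6,0,-1.13,0,0,0]]'
python3 - <<'E'
from h import *
go(.512,.006,.066)
t=bot.camera("top"); s=bot.camera("side")
a=t["color"][190:310,200:340,::-1]; d=s["color"][160:280,250:390,::-1]
cv2.imwrite("pics/g3.png",cv2.resize(np.hstack([a,d]),None,fx=2.8,fy=2.8,interpolation=cv2.INTER_CUBIC))
a=t["color"][190:310,300:440,::-1]; d=s["color"][90:210,310:450,::-1]
cv2.imwrite("pics/g3b.png",cv2.resize(np.hstack([a,d]),None,fx=2.8,fy=2.8,interpolation=cv2.INTER_CUBIC))
E
```

```text
clock: 5.6
eef_pos: [0.5116, 0.0078, 0.1969]
tool_rot: [-0.499, 0.502, -0.501, 0.498]
ft_force: [1.6, 0.6, -0.8]
grip_width: 0.0315
t 5.6 p [0.5116 0.0078 0.1969] w 0.0315 f [ 1.6  0.6 -0.8]
[[-0.005 -0.001  1.   ]
 [-1.     0.    -0.005]
 [-0.    -1.    -0.001]]
shift [0.07 5.24 0.02] turn [ 0.01 -0.03 -0.  ] j [ 0.02  0.28 -0.03  1.26  0.    1.59]
```

View pics/g3.png

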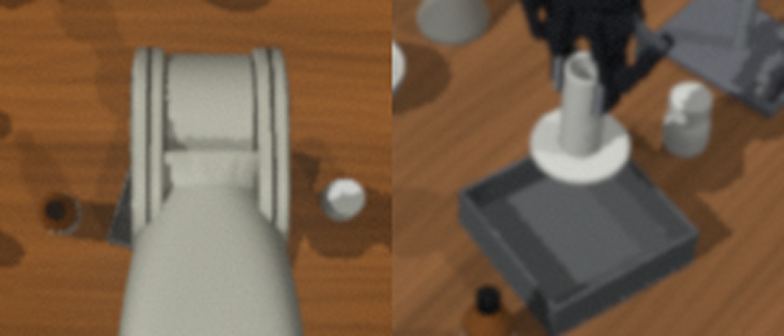

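View pics/g3b.png

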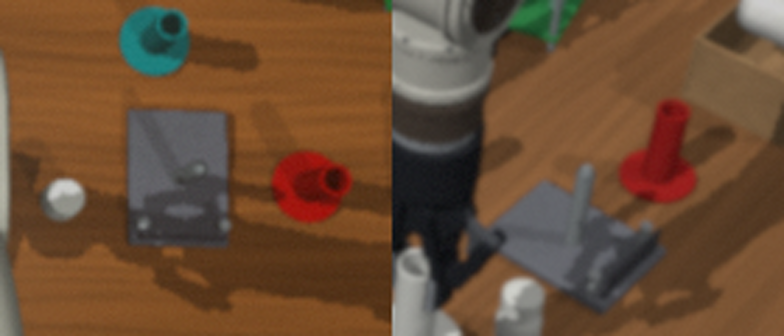

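The spool hangs over the tray in the side crop (flange 580,145; tray rim 460–695), and the bare spindle is now visible (tip at side crop 586,170). Lowering it into the tray.

```bash
python3 -m handwheel '[[0.07,1.2,0,0,0,0],[0.07,2.6,0,0,0,0],[0.07,3.9,0,0,0,0],[0.07,4.8,0,0,0,0],[0.07,5.35,0,0,0,0]]'
python3 -m handwheel '[[0,0,0,0,0,0],[0,0,0,0,0,0],[0,0,0,0,0,0],[0,0,0,0,0,0],[0,0,0,0,0,0]]' 1
python3 -m handwheel '[[0,0,0,0,0,0],[0,-1,0,0,0,0],[0,-2.5,0,0,0,0],[0,-4,0,0,0,0],[0,-5,0,0,0,0]]' 1
python3 - <<'E'
from h import *
go(.461,.311,.2)
t=bot.camera("top"); s=bot.camera("side")
for (u,v) in [(198,168)]: print("tip top",cast(t,(300+u/2.8,190+v/2.8),.110))
for (u,v) in [(586,168)]: print("tip side",cast(s,(310+(u-392)/2.8,90+v/2.8),.110))
E
```

```text
clock: 6.32
eef_pos: [0.5112, 0.0037, 0.062]
tool_rot: [-0.499, 0.502, -0.501, 0.498]
ft_force: [-0.8, -1.5, 0.1]
grip_width: 0.0319
clock: 6.95
eef_pos: [0.5126, 0.0043, 0.0642]
tool_rot: [0.499, -0.501, 0.501, -0.499]
ft_force: [0.7, -0.2, -0.3]
grip_width: 0.0855
clock: 7.58
eef_pos: [0.5129, 0.0043, 0.1908]
tool_rot: [0.498, -0.501, 0.502, -0.499]
ft_force: [0.3, 0.7, -0.1]
grip_width: 0.0854
t 7.58 p [0.5129 0.0043 0.1908] w 0.0854 f [ 0.3  0.7 -0.1]
[[-0.005  0.002  1.   ]
 [-1.     0.    -0.005]
 [-0.    -1.     0.002]]
shift [-12.26  -0.37  -2.14] turn [-0.01 -0.03 -0.  ] j [ 0.01  0.29 -0.04  1.24 -0.    1.58]
tip top [ 0.53763435 -0.28401429  0.11      ]
tip side [ 0.53782477 -0.28143389  0.11      ]
```

```bash
python3 -m handwheel '[[-2.3,-0.3,-0.4,0,0,0],[-4.8,-0.4,-0.9,0,0,0],[-7.3,-0.4,-1.3,0,0,0],[-9.8,-0.4,-1.7,0,0,0],[-12.26,-0.4,-2.14,0,0,0]]' 1
python3 - <<'E'
from h import *
o,r=state()
go(.461,.311,.045)
t=bot.camera("top"); s=bot.camera("side")
a=t["color"][190:310,200:340,::-1]; d=s["color"][160:280,250:390,::-1]
cv2.imwrite("pics/g4.png",cv2.resize(np.hstack([a,d]),None,fx=2.8,fy=2.8,interpolation=cv2.INTER_CUBIC))
a=t["color"][210:330,110:250,::-1]; d=s["color"][270:390,180:320,::-1]
cv2.imwrite("pics/g4b.png",cv2.resize(np.hstack([a,d]),None,fx=2.8,fy=2.8,interpolation=cv2.INTER_CUBIC))
p=o["eef_pos"]
for dz in (.013,-.1):
  for dx in (-.05,0,.05):
    P=p+[dx,0,dz]; print(dx,dz,((proj(t,P)[0]-[110,210])*2.8).round(),((proj(s,P)[0]-[180,270])*2.8+[392,0]).round())
E
```

```text
clock: 8.3
eef_pos: [0.4599, 0.3098, 0.1975]
tool_rot: [-0.499, 0.501, -0.501, 0.498]
ft_force: [0.4, 0.0, 0.3]
grip_width: 0.0858
t 8.3 p [0.4599 0.3098 0.1975] w 0.0858 f [0.4 0.  0.3]
[[-0.005 -0.001  1.   ]
 [-1.    -0.001 -0.005]
 [ 0.001 -1.    -0.001]]
t 8.3 p [0.4599 0.3098 0.1975] w 0.0858 f [0.4 0.  0.3]
[[-0.005 -0.001  1.   ]
 [-1.    -0.001 -0.005]
 [ 0.001 -1.    -0.001]]
shift [-0.05  6.1   0.05] turn [ 0.01 -0.03  0.01] j [ 0.59  0.37  0.09  1.3  -0.    2.17]
-0.05 0.013 [110. 231.] [614. 106.]
0 0.013 [113. 175.] [558.  62.]
0.05 0.013 [117. 120.] [505.  19.]
-0.05 -0.1 [139. 231.] [619. 189.]
0 -0.1 [142. 180.] [568. 146.]
0.05 -0.1 [145. 131.] [518. 105.]
```

View pics/g4.png

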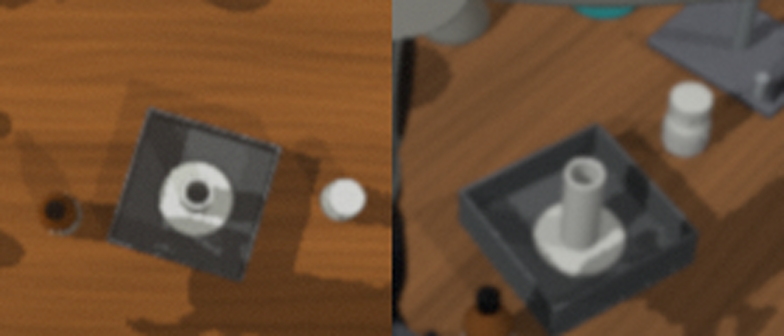

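View pics/g4b.png

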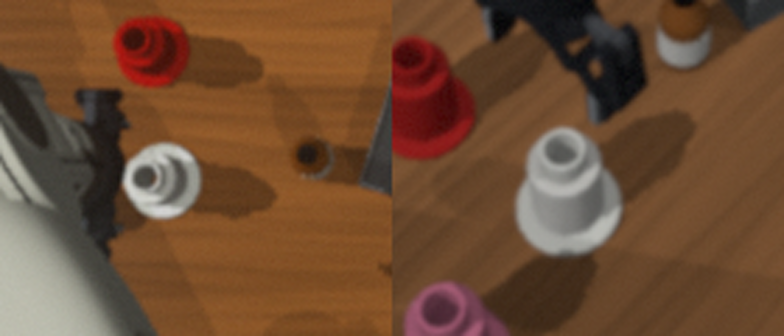

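The empty spool stands in the tray (top crop 197,190). The open jaws straddle the white full spool: the TCP projects to about (568,150) and the bore is at (565,152). Descending.

```bash
python3 -m handwheel '[[0,1.2,0.05,0,0,0],[0,2.7,0.05,0,0,0],[0,4.2,0.05,0,0,0],[0,5.4,0.05,0,0,0],[0,6.1,0.05,0,0,0]]' 1
python3 -m handwheel '[[0,0,0,0,0,0],[0,0,0,0,0,0],[0,0,0,0,0,0],[0,0,0,0,0,0],[0,0,0,0,0,0]]' -1
python3 -m handwheel '[[0,0,0,0,0,0],[0,0,0,0,0,0],[0,0,0,0,0,0],[0,0,0,0,0,0],[0,0,0,0,0,0]]'
```

```text
clock: 9.02
eef_pos: [0.4605, 0.3064, 0.0432]
tool_rot: [-0.5, 0.502, -0.501, 0.497]
ft_force: [0.6, 0.1, 0.8]
grip_width: 0.0852
clock: 9.65
eef_pos: [0.4627, 0.3085, 0.0472]
tool_rot: [0.498, -0.501, 0.501, -0.499]
ft_force: [-0.6, -1.6, 2.6]
grip_width: 0.0519
clock: 10.28
eef_pos: [0.4627, 0.3086, 0.0472]
tool_rot: [0.498, -0.501, 0.501, -0.499]
ft_force: [-0.3, -1.0, 5.8]
grip_width: 0.0519
```

Opening is 51.9 mm against a 54 mm tape, so it is gripped. Lifting gently.

```bash
python3 -m handwheel '[[0,-0.4,0,0,0,0],[0,-1,0,0,0,0],[0,-1.8,0,0,0,0],[0,-2.6,0,0,0,0],[0,-3.4,0,0,0,0]]'
python3 -m handwheel '[[0,-0.8,0,0,0,0],[0,-1.6,0,0,0,0],[0,-2.4,0,0,0,0],[0,-2.8,0,0,0,0],[0,-2.8,0,0,0,0]]'
python3 - <<'E'
from h import *
go(.538,-.283,.2)
t=bot.camera("top"); s=bot.camera("side")
a=t["color"][210:330,110:250,::-1]; d=s["color"][230:350,180:320,::-1]
cv2.imwrite("pics/g5b.png",cv2.resize(np.hstack([a,d]),None,fx=2.8,fy=2.8,interpolation=cv2.INTER_CUBIC))
E
```

```text
clock: 10.9
eef_pos: [0.4619, 0.3082, 0.1325]
tool_rot: [-0.499, 0.501, -0.501, 0.499]
ft_force: [-0.1, 0.3, -2.2]
grip_width: 0.0521
clock: 11.52
eef_pos: [0.4625, 0.3085, 0.2021]
tool_rot: [0.498, -0.501, 0.501, -0.499]
ft_force: [0.3, -0.6, -2.3]
grip_width: 0.0517
t 11.53 p [0.4625 0.3085 0.2021] w 0.0517 f [ 0.3 -0.6 -2.3]
[[-0.005  0.001  1.   ]
 [-1.     0.001 -0.005]
 [-0.001 -1.     0.001]]
shift [23.64  0.07  3.14] turn [-0.01 -0.03 -0.01] j [0.59 0.36 0.1  1.3  0.   2.16]
```

View pics/g5b.png

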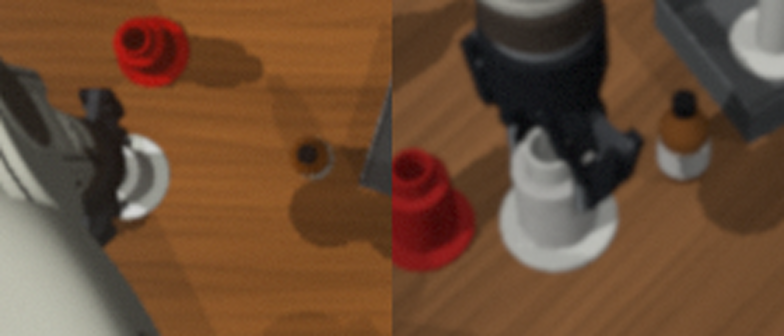

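Held upright, underside about 0.155 m up. That clears the bottle (95 mm) and the empty spool (96 mm). Carrying it to the spindle.

```bash
python3 -m handwheel '[[1.5,0,0.2,0,0,0],[3.8,0,0.5,0,0,0],[6.2,0,0.8,0,0,0],[8.6,0,1.1,0,0,0],[11,0,1.5,0,0,0]]'
python3 -m handwheel '[[2.4,0,0.3,0,0,0],[4.8,0,0.6,0,0,0],[7.2,0,1,0,0,0],[9.6,0,1.3,0,0,0],[11.4,0,1.55,0,0,0]]'
python3 - <<'E'
from h import *
go(.538,-.283,.2)
E
```

```text
clock: 12.25
eef_pos: [0.4975, 0.0312, 0.2003]
tool_rot: [-0.499, 0.502, -0.501, 0.498]
ft_force: [0.5, 0.4, -1.8]
grip_width: 0.0519
clock: 12.88
eef_pos: [0.5348, -0.2546, 0.1999]
tool_rot: [-0.499, 0.502, -0.501, 0.498]
ft_force: [0.4, 0.8, -2.6]
grip_width: 0.0518
t 12.88 p [ 0.5348 -0.2546  0.1999] w 0.0518 f [ 0.4  0.8 -2.6]
[[-0.007 -0.002  1.   ]
 [-1.     0.001 -0.007]
 [-0.001 -1.    -0.002]]
shift [ 1.14 -0.01  0.14] turn [ 0.01 -0.04 -0.  ] j [-0.44  0.44  0.21  1.34 -0.    1.13]
```

```bash
python3 -m handwheel '[[0.6,0,0.1,0,0,0],[1.14,0,0.14,0,0,0],[1.14,0,0.14,0,0,0],[1.14,0,0.14,0,0,0],[1.14,0,0.14,0,0,0]]'
python3 - <<'E'
from h import *
o,r=state()
t=bot.camera("top"); s=bot.camera("side")
a=t["color"][190:310,300:440,::-1]; d=s["color"][90:210,310:450,::-1]
cv2.imwrite("pics/g6.png",cv2.resize(np.hstack([a,d]),None,fx=2.8,fy=2.8,interpolation=cv2.INTER_CUBIC))
cv2.imwrite("pics/g6s.png",cv2.resize(s["color"][95:215,330:430,::-1],None,fx=5,fy=5,interpolation=cv2.INTER_CUBIC))
# expected positions if the spool axis is at the TCP
p=o["eef_pos"]; zb=p[2]-.0472
for n,dz in (("flange top",.006),("core top",.092)):
    P=[p[0],p[1],zb+dz]; print(n,"s5",((proj(s,P)[0]-[330,95])*5).round(),"top2.8",((proj(t,P)[0]-[300,190])*2.8).round())
E
```

```text
clock: 13.5
eef_pos: [0.539, -0.2795, 0.2016]
tool_rot: [0.499, -0.501, 0.501, -0.499]
ft_force: [-0.7, -0.4, -2.0]
grip_width: 0.0522
t 13.5 p [ 0.539  -0.2795  0.2016] w 0.0522 f [-0.7 -0.4 -2. ]
[[-0.003  0.     1.   ]
 [-1.     0.    -0.003]
 [-0.    -1.     0.   ]]
flange top s5 [257. 202.] top2.8 [206. 161.]
core top s5 [284.  67.] top2.8 [231. 152.]
```

View pics/g6.png

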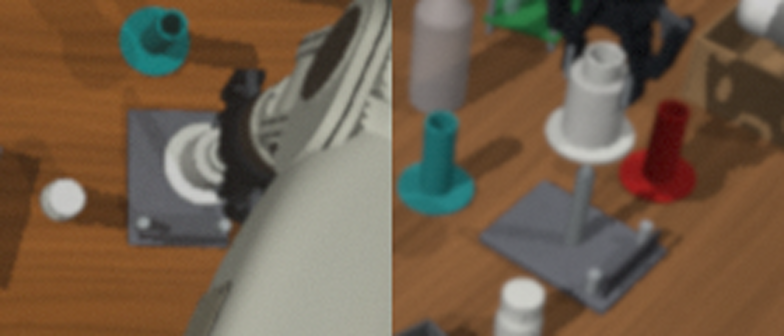

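View pics/g6s.png

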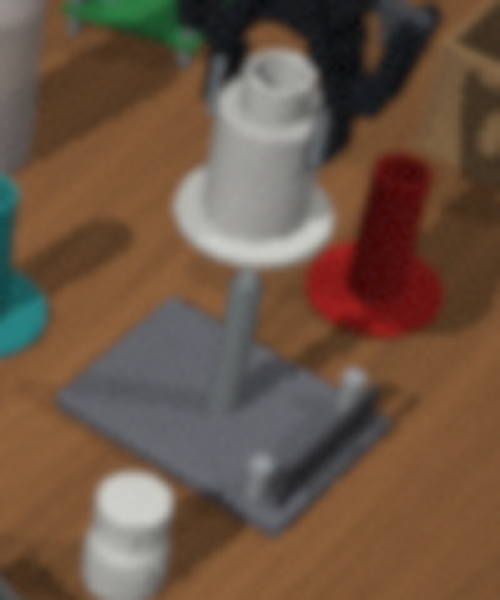

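Run:
```python
from h import *
import time
for i in range(3):
    t=bot.camera("top"); s=bot.camera("side"); o=bot.get_obs(); print(o["eef_pos"].round(4))
p=o["eef_pos"]; zb=p[2]-.0472
S=lambda u,v:(330+u/5,95+v/5)
print("spindle tip",cast(s,S(245,273),.110).round(4),"base",cast(s,S(222,405),.012).round(4))
print("rim",cast(s,S(282,73),zb+.092).round(4))
th=np.linspace(0,2*np.pi,90)
def ext(cx,cy,z,r):
    q=(proj(s,np.c_[cx+r*np.cos(th),cy+r*np.sin(th),np.full(90,z)])-[330,95])*5; return q.min(0).round(),q.max(0).round()
print("pred flange top",ext(p[0],p[1],zb+.006,.04),"bottom",ext(p[0],p[1],zb,.04),"rim",ext(p[0],p[1],zb+.092,.017))
# mask measure: white flange
c=s["color"]; hsv=cv2.cvtColor(c,cv2.COLOR_RGB2HSV); m=((hsv[...,1]<45)&(hsv[...,2]>135)).astype(np.uint8)
m[:100]=0;m[152:]=0;m[:,:360]=0;m[:,402:]=0
n,l,st,ce=cv2.connectedComponentsWithStats(m); k=1+st[1:,4].argmax(); x,y,w,h,_=st[k]; print("white bb s5",(x-330)*5,(y-95)*5,(x+w-330)*5,(y+h-95)*5)
# top view
print("top pred flange", end=" ")
q=proj(t,np.c_[p[0]+.04*np.cos(th),p[1]+.04*np.sin(th),np.full(90,zb+.006)]); print(((q.min(0)-[300,190])*2.8).round(),((q.max(0)-[300,190])*2.8).round())
cv2.imwrite("pics/g7.png",cv2.resize(t["color"][220:290,340:410,::-1],None,fx=8,fy=8,interpolation=cv2.INTER_CUBIC))
print("in g7",((q.min(0)-[340,220])*8).round(),((q.max(0)-[340,220])*8).round())
```

```text
[ 0.539  -0.2802  0.2015]
[ 0.5389 -0.2805  0.2014]
[ 0.5389 -0.2806  0.2014]
spindle tip [ 0.5393 -0.2822  0.11  ] base [ 0.5378 -0.2831  0.012 ]
rim [ 0.537  -0.2751  0.2462]
pred flange top (array([179., 151.]), array([338., 255.])) bottom (array([178., 160.]), array([335., 264.])) rim (array([250.,  44.]), array([320.,  88.]))
white bb s5 175 50 335 270
top pred flange [167. 121.] [248. 203.]
in g7 [156. 106.] [388. 339.]
```

View pics/g7.png

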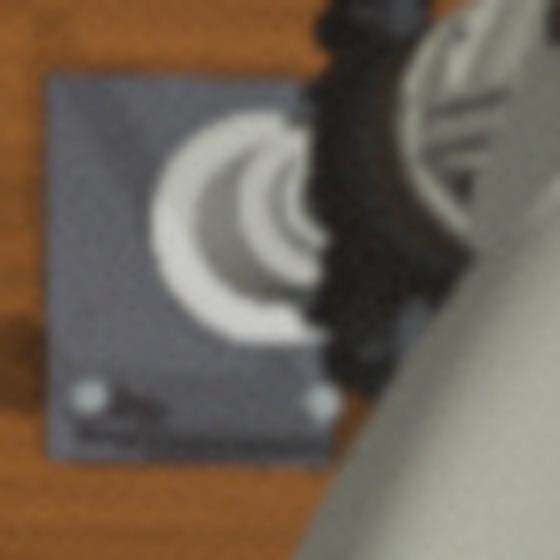

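Top view: flange edge (150, 108–343) against prediction (156, 106–339). Side view: 175–335 against 178–338. So the spool's axis is about 5 mm too far to +y of the spindle. Correcting that and lowering to just above the tip.

```bash
python3 -m handwheel '[[0.22,0,0.02,0,0,0],[0.22,0.5,0.02,0,0,0],[0.22,1,0.02,0,0,0],[0.22,1.4,0.02,0,0,0],[0.22,1.4,0.02,0,0,0]]'
python3 - <<'E'
from h import *
t=bot.camera("top"); s=bot.camera("side"); o,r=state()
p=o["eef_pos"]; zb=p[2]-.0472; print("zb",zb)
th=np.linspace(0,2*np.pi,90)
q=proj(t,np.c_[.538+.04*np.cos(th),-.283+.04*np.sin(th),np.full(90,zb+.006)]); print("top want",((q.min(0)-[340,220])*5).round(),((q.max(0)-[340,220])*5).round())
q=proj(s,np.c_[.538+.04*np.cos(th),-.283+.04*np.sin(th),np.full(90,zb+.003)]); print("side want",((q.min(0)-[340,100])*5+[360,0]).round(),((q.max(0)-[340,100])*5+[360,0]).round())
cv2.imwrite("pics/g8.png",cv2.resize(np.hstack([t["color"][220:300,340:412,::-1],s["color"][100:180,340:420,::-1]]),None,fx=5,fy=5,interpolation=cv2.INTER_CUBIC))
E
```

```text
clock: 14.52
eef_pos: [0.5384, -0.2856, 0.1645]
tool_rot: [-0.499, 0.502, -0.5, 0.498]
ft_force: [0.3, 0.2, -1.9]
grip_width: 0.0516
t 14.62 p [ 0.5393 -0.2861  0.1662] w 0.0517 f [-0.7 -0.2 -2.2]
[[-0.005 -0.     1.   ]
 [-1.     0.    -0.005]
 [-0.    -1.    -0.   ]]
zb 0.11896060891052623
top want [88. 76.] [229. 218.]
side want [484. 181.] [639. 284.]
```

View pics/g8.png

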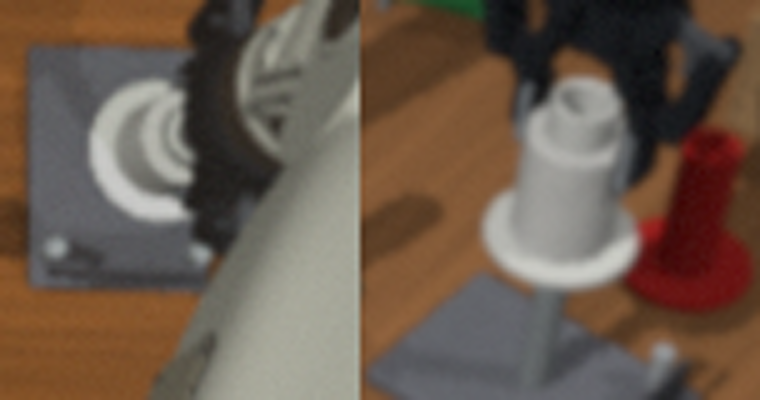

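The flange edges match the wanted ones to within half a pixel (top 89/79–220 against 88/76–218, side 482–640 against 484–639). Lowering slowly while watching the force.

```bash
python3 -m handwheel '[[0,0.15,0.03,0,0,0],[0,0.3,0.03,0,0,0],[0,0.45,0.03,0,0,0],[0,0.6,0.03,0,0,0],[0,0.8,0.03,0,0,0]]'
python3 -m handwheel '[[0,0.15,0,0,0,0],[0,0.3,0,0,0,0],[0,0.45,0,0,0,0],[0,0.6,0,0,0,0],[0,0.6,0,0,0,0]]'
```

```text
clock: 15.25
eef_pos: [0.5401, -0.2862, 0.1461]
tool_rot: [0.499, -0.501, 0.501, -0.499]
ft_force: [-0.9, -0.0, -1.0]
grip_width: 0.0518
clock: 15.88
eef_pos: [0.5398, -0.2861, 0.1309]
tool_rot: [-0.499, 0.502, -0.501, 0.499]
ft_force: [-0.1, -0.6, -2.4]
grip_width: 0.0516
```

```bash
python3 -m handwheel '[[0,0.25,0,0,0,0],[0,0.5,0,0,0,0],[0,0.75,0,0,0,0],[0,1,0,0,0,0],[0,1.25,0,0,0,0]]'
python3 -m handwheel '[[0,0.25,0,0,0,0],[0,0.5,0,0,0,0],[0,0.75,0,0,0,0],[0,1,0,0,0,0],[0,1.2,0,0,0,0]]'
python3 - <<'E'
from h import *
t=bot.camera("top"); s=bot.camera("side"); o,r=state()
cv2.imwrite("pics/g9.png",cv2.resize(np.hstack([t["color"][220:300,340:412,::-1],s["color"][120:200,340:420,::-1]]),None,fx=5,fy=5,interpolation=cv2.INTER_CUBIC))
E
```

```text
clock: 16.5
eef_pos: [0.54, -0.2862, 0.0995]
tool_rot: [-0.499, 0.501, -0.501, 0.499]
ft_force: [0.4, 0.2, -2.4]
grip_width: 0.0518
clock: 17.12
eef_pos: [0.54, -0.2861, 0.0696]
tool_rot: [-0.499, 0.501, -0.501, 0.499]
ft_force: [0.4, -0.8, -2.5]
grip_width: 0.0516
t 17.23 p [ 0.5396 -0.286   0.0693] w 0.0515 f [ 0.  -0.3 -1.8]
[[-0.005 -0.001  1.   ]
 [-1.     0.001 -0.005]
 [-0.001 -1.    -0.001]]
```

View pics/g9.png

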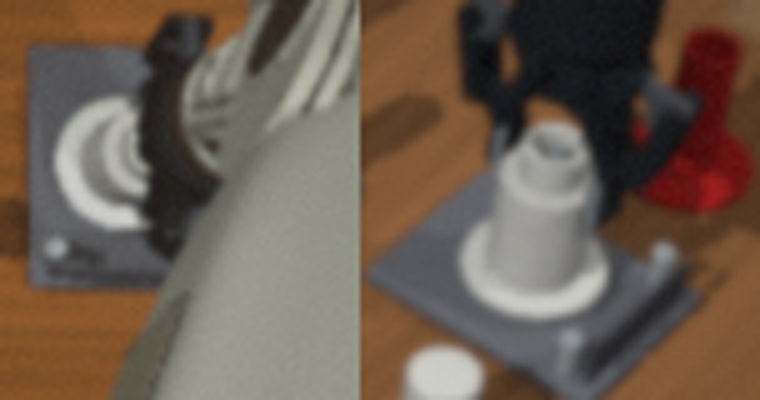

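The spindle runs up inside the bore (side crop 558,150) and nothing binds. About 10 mm remain.

```bash
python3 -m handwheel '[[0,0.1,0,0,0,0],[0,0.18,0,0,0,0],[0,0.25,0,0,0,0],[0,0.3,0,0,0,0],[0,0.34,0,0,0,0]]'
python3 -m handwheel '[[0,0.02,0,0,0,0],[0,0.04,0,0,0,0],[0,0.06,0,0,0,0],[0,0.08,0,0,0,0],[0,0.1,0,0,0,0]]'
```

```text
clock: 17.85
eef_pos: [0.5401, -0.2862, 0.0615]
tool_rot: [-0.499, 0.501, -0.501, 0.499]
ft_force: [-0.4, -0.7, -2.8]
grip_width: 0.0518
clock: 18.48
eef_pos: [0.5401, -0.2862, 0.0593]
tool_rot: [0.499, -0.501, 0.501, -0.499]
ft_force: [-0.9, 0.9, 2.8]
grip_width: 0.0516
```

The z-force rose from -2.8 to +2.8 N at TCP 0.0593, and the predicted seat was 0.0592, so it is seated. Releasing slowly, then retreating straight up.

```bash
python3 -m handwheel '[[0,0,0,0,0,0],[0,0,0,0,0,0],[0,0,0,0,0,0],[0,0,0,0,0,0],[0,0,0,0,0,0]]' 1
python3 -m handwheel '[[0,0,0,0,0,0],[0,-0.6,0,0,0,0],[0,-1.6,0,0,0,0],[0,-3,0,0,0,0],[0,-4.5,0,0,0,0]]' 1
python3 -m handwheel '[[0,-1,0,0,0,0],[-2,-1.5,-1,0,0,0],[-4,-1.5,-2,0,0,0],[-6,-1.5,-3,0,0,0],[-7,-1.5,-4,0,0,0]]' 1
python3 - <<'E'
from h import *
t=bot.camera("top"); s=bot.camera("side"); o,r=state()
cv2.imwrite("pics/h1.png",cv2.resize(np.hstack([t["color"][220:300,340:412,::-1],s["color"][120:200,340:420,::-1]]),None,fx=5,fy=5,interpolation=cv2.INTER_CUBIC))
cv2.imwrite("pics/h2.png",np.hstack([t["color"][130:300,80:440,::-1],s["color"][120:290,150:440,::-1]]))
th=np.linspace(0,2*np.pi,90)
for nm,z,rr in(("flange top",.018,.04),("rim",.104,.017)):
  q=proj(t,np.c_[.538+rr*np.cos(th),-.283+rr*np.sin(th),np.full(90,z)]); print(nm,"top",((q.min(0)-[340,220])*5).round(),((q.max(0)-[340,220])*5).round())
  q=proj(s,np.c_[.538+rr*np.cos(th),-.283+rr*np.sin(th),np.full(90,z)]); print(nm,"side",((q.min(0)-[340,120])*5+[360,0]).round(),((q.max(0)-[340,120])*5+[360,0]).round())
E
```

```text
clock: 19.1
eef_pos: [0.5401, -0.2862, 0.0591]
tool_rot: [0.499, -0.501, 0.501, -0.499]
ft_force: [0.4, -0.1, 0.5]
grip_width: 0.0856
clock: 19.73
eef_pos: [0.54, -0.2862, 0.1736]
tool_rot: [0.499, -0.501, 0.501, -0.499]
ft_force: [1.8, 0.0, -0.3]
grip_width: 0.0852
clock: 20.35
eef_pos: [0.4401, -0.1087, 0.2104]
tool_rot: [0.499, -0.5, 0.501, -0.5]
ft_force: [0.3, -0.2, 0.4]
grip_width: 0.0852
t 20.45 p [ 0.4387 -0.1084  0.2104] w 0.0852 f [ 0.7 -0.2  0.5]
[[-0.002 -0.     1.   ]
 [-1.     0.    -0.002]
 [-0.    -1.    -0.   ]]
flange top top [50. 99.] [179. 230.]
flange top side [460. 222.] [606. 325.]
rim top [120. 121.] [179. 180.]
rim side [524. 135.] [589. 179.]
```

View pics/h1.png

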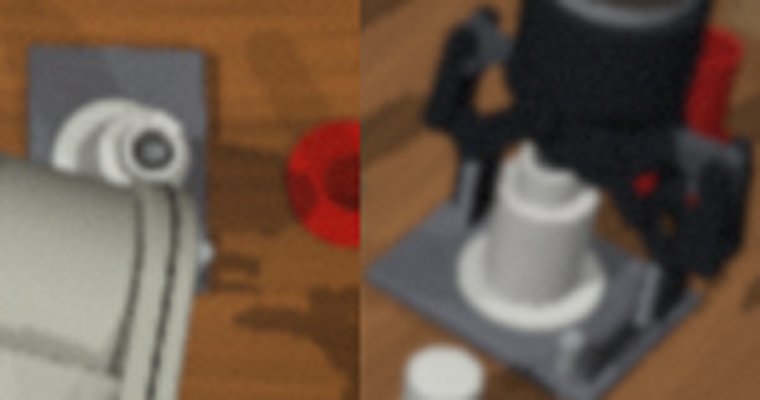

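View pics/h2.png

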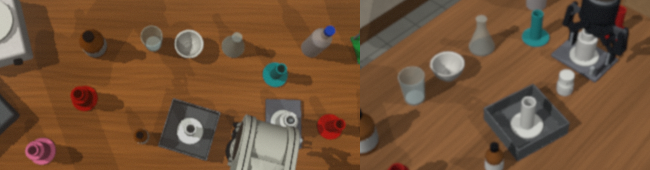

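Seated: side flange 457–606 (expected 460–606), top bore centre (153,150) (expected about (150,150)). I'll clear the arm for one unobstructed check before handing in.

```bash
python3 -m handwheel '[[-2,-0.5,-1,0,0,0],[-4,-1,-2,0,0,0],[-6,-1,-3,0,0,0],[-7,-1,-3,0,0,0],[-7,-1,-3,0,0,0]]' 1
python3 - <<'E'
from h import *
t=bot.camera("top"); s=bot.camera("side"); o,r=state()
cv2.imwrite("pics/h3.png",cv2.resize(np.hstack([t["color"][220:300,340:412,::-1],s["color"][120:200,340:420,::-1]]),None,fx=5,fy=5,interpolation=cv2.INTER_CUBIC))
E
```

```text
clock: 21.08
eef_pos: [0.3677, 0.0657, 0.2352]
tool_rot: [0.499, -0.5, 0.501, -0.5]
ft_force: [1.1, 0.1, 0.3]
grip_width: 0.0852
t 21.18 p [0.3676 0.0643 0.2347] w 0.0855 f [ 0.9  0.7 -0.3]
[[-0.005  0.001  1.   ]
 [-1.    -0.    -0.005]
 [ 0.    -1.     0.001]]
```

View pics/h3.png

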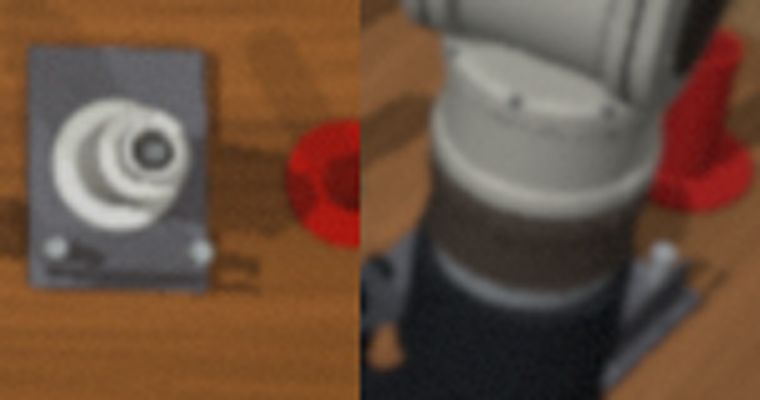

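The top view is now clear: flange 52–180 × 98–230 (expected 50–179 × 99–230), and the spindle tip sits inside the bore at (153,150). Everything agrees, so I'm handing in.

```bash
python3 -c "
from workcell import bot
print(bot.job_done())"
```

```text
the job is handed in; nothing more can be done
None
```

I lifted the empty spool off the spindle and stood it in the middle of the tray. I then lowered the full spool onto the spindle, flange down, released it, and handed the job in at about 21 s.

- **Seating:** The wrist force changed from -2.8 N to +2.8 N at a tool height of 0.0593 m, against 0.0592 m predicted for a spool fully down. After release, the flange and bore edges matched a seated, centred spool to within about a pixel (roughly 2 mm).
- **Tray and bystanders:** The tray and bystanders were last seen at about 20 s, in a picture taken after release. The empty spool was standing in the tray. The bottles and glassware in that picture looked unmoved; I judged this by eye and did not measure it.
- **Disagreements and gaps:**
  - The two cameras differed by up to about 8 mm on where the full spool stood, so I re-measured it against the spindle before lowering.
  - That check showed the full spool about 5 mm off along y, which I corrected.
  - In the very last side picture the arm hid the dispenser. The final check there rests on the top view and the earlier, partly blocked side view.

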